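# Lay the clock cocks flat side down in the sorting tray, tabs all one way

### The arm

A 6-joint arm with a two-finger parallel gripper is mounted at the origin on the work surface. World frame = base frame: x ahead of the robot, y to its left, z up, the work surface at z = 0. Lengths are in m, angles in degrees, forces in N, time in s.
With the tool pointing down it reaches from about 0.25 to 0.725 m from the base axis. Payload 9.7 kg.
Tool frame: the origin (TCP) lies between the finger pads; the fingertips stand 17 mm ahead of it and the grasp point (between the pads) lies 2 mm behind it; z points along the fingers, y is the direction in which the jaws open and shut (so a half turn about z gives the same grasp; the last joint's range is limited). The gripper opens to 85 mm and grips with 20 to 120 N. Pads are 22 mm wide; open, the fingers measure 114 mm over their backs; the gripper's body (76 mm by 85 mm) begins 54 mm behind the grasp point. The pads swing forward as they close: fully open they stand 13 mm farther back than shut.
Start: joints at [-73.74, 4.979, 10.078, 95.1, 0, 90], TCP at [0.154, -0.528, 0.227] pointing down, gripper open.
Joint ranges: [-179.16, 179.16], [-48.56, 103.87], [-65.8, 70.77], [-126.05, 130.52], [-82.76, 87.17], [-180, 180]. Speed limits (degrees/s): [127.2, 127.2, 147.25, 180, 180, 180].

### API

Orientations are given as [roll, pitch, yaw] about the fixed x, y, z axes, in that order (R = Rz(yaw) Ry(pitch) Rx(roll)).
In Python, from workcell import monitor, cams, order gives the robot as it stands. The module is installed in compiled form; this text tells all that it offers.
- The arm moves only by the shell command python3 -m handwheel 'ROWS' [OPENING] [FORCE]. ROWS is JSON, a list of rows, each a list of 6 numbers: the shift along the tool's x, y, z in m, then the turn, a rotation vector about the tool's x, y, z in degrees. In form: [[tx, ty, tz, wx, wy, wz], ...]. A call has exactly 8 rows; each row shifts and turns the commanded pose from where the row before left it, along the tool's axes as they then stand; what a row does not reach is not made up. A row lasts 1/12 s, in which the tool goes at most 41.7 mm and 7.16 degrees, less where a joint would pass 70% of its speed; a pose out of reach is approached as far as the arm can. A call is refused whole if a number of a shift passes 0.0417 or a number of a turn 7.16, either way. A call with a gripper value outside its range is refused whole. OPENING is the opening, from -1 (shut) to 1 (fully open), set as the call begins (- or left out, the last holds). The fingers move at their own pace and stop on an object; FORCE is the grip in N (left out, the last holds). Time passes only in rows, so rows that do not move let the fingers close, or fill a call up. It gives the time, the measured TCP pose, the force and the opening at its end, in the units of the state.
- monitor.get_obs(): the state, without advancing time (a new reading comes with each control period).
- cams.camera(name): name is "scene" or "top" or "wrist"; returns a dict with "img" (420x560x3 uint8, red, green, blue), "depth" (420x560 float32, m along the optical axis (not along the pixel's ray), 0 where there is no reading), "fx", "fy", "cx", "cy" (pixels), "rvec" (rotation vector, rad) and "tvec" (3), from world to camera coordinates, as OpenCV has them; the wrist camera has in their place "tool_from_camera" (4x4, takes a point from camera to tool coordinates, whose origin is the TCP and whose axes are the flange's). Camera axes: x right, y down, z forward; pixel columns grow to the right and rows downward; lengths in m; the calibration is good to about 2 mm. A picture is of the moment at which its call begins: read the wrist's pose just before it.
- order.job_done(): hands the job in, once; it reports no verdict.
The state is a dict: "time": time; "q": joint angles; "qd": joint speeds; "joint_efforts": joint torques, N m; "ee_pos": TCP position; "tcp_rot": TCP orientation; "wrist_force": force on the tool from outside, world axes, zero at the start; "torque": the same for the moment, N m; "opening": finger opening in m.
Only numpy, scipy, OpenCV 4.12 (cv2) and the standard library are available. Lean on these libraries where they do the work, as an engineer would, in place of code of your own. Each camera call takes 0.05 s, during which the arm holds its last target. There are 200 camera calls.

### The job

One brass cock (a tabbed block with a round boss on one face) already lies in the middle bay of the beech sorting tray, flat side down, boss up: leave it as it is. Take the other two from the turntable, one of which stands on its long edge, and lay one in each empty bay in just the same way: flat on the bay's floor, boss up, lying along the bay with the tab pointing the same way as the sample's. Do not drop them in from a height, and do not disturb the wheel, hammer, jar or holding block.

Things in the scene. Friction and masses are not known exactly. Their poses are not given: they have to be found in the camera images.
- cock_flat: loose cock that starts lying flat side down, boss up, on the turntable: a brass block 46 (own x) by 36 (y) by 12 mm (z) with a square-ended tab 14 mm wide and as thick as the block standing 22 mm out from the middle of its +x end (68 mm long in all). Face z=0 is plain and flat; the opposite face (+z) carries a round boss 18 mm in diameter, 6 mm high, above the block's middle (18 mm thick over the boss). Origin: the middle of the block's flat face. About 0.2 kg.
- cock_edge: loose cock of the same shape and size, which starts standing on its long edge (its own -y side, 46 by 12 mm) on the turntable, 36 mm tall, tab and flat face pointing sideways; origin 18 mm above the turntable then. Pushed near its top from the boss side towards the flat side it topples about the lower edge of the flat face and comes to lie flat side down. Axes and origin as cock_flat.
- cock_flat_tab (a point): middle of the tab's end face of cock_flat: at x = 45, z = 6 mm in its frame.
- cock_edge_tab (a point): middle of the tab's end face of cock_edge: at x = 45, z = 6 mm in its frame.
- cock_sample: sample cock, same shape, loose, lying in the middle bay of the tray, flat side down, tab along the tray's +x. Must stay put.
- tray: shallow beech tray fixed to the bench, 116 (own x) by 224 (y) mm, 9 mm high. Floor top 5 mm above the bench. Rim 6 mm thick and two battens 4 mm thick, all 4 mm above the floor, make three bays side by side along y, each 104 (x) by 68 mm (y), bay middles at y = -72, 0 and +72 mm; the middle one holds the sample. Origin: centre of the underside. Its +x is the way the tabs must point.
- turntable: foot of the turntable, fixed to the bench; origin on its axis at bench level. The dark lacquered disc on it is 330 mm across, its top 24 mm above the bench; it turns stiffly (about 0.6 N m).
- great_wheel: bystander: toothed brass wheel 63 mm across, 4 mm thick, hub 12 mm high, lying on the turntable; origin under its centre.
- strike_hammer: bystander: little brass and steel strike hammer, 92 mm long (own y), 10 mm high, lying on the turntable; origin under its middle.
- collet_jar: bystander: grey stoneware jar, 68 mm across, 72 mm high, on the bench; origin under its centre.
- holding_block: bystander: beech block with a slot, 60 by 80 by 36 mm, on the bench; origin under its centre.
Not all that is in view belongs to the job. Leave any purple look-alike of the cock_flat alone.

How it is judged (in metres and radians):
At the end, for the whole second after the job is handed in: Both cocks rest in the outer bays, one in each: origin within 20 mm of the bay's middle line, -33 to 11 mm along tray x, 3 mm of floor height; boss up, tilt under 0.08 rad, within 0.3 rad of the tray's x, tab towards +x. Sample flat, moved under 20 mm (x of cock_flat in the frame of tray between -0.033 and 0.011 m and z of cock_flat in the frame of tray between 0.002 and 0.008 m and angle between each of cock_flat, cock_edge, cock_sample's own z axis and vertical below 0.08 rad and angle between the x axis of each of cock_flat, cock_edge and the x axis of tray, either way round below 0.3 rad and x of each of cock_flat_tab, cock_edge_tab in the frame of tray above 0 m and linear speed of each of cock_flat, cock_edge below 0.02 m/s and angular speed of each of cock_flat, cock_edge below 0.2 rad/s and x of cock_edge in the frame of tray between -0.033 and 0.011 m and z of cock_edge in the frame of tray between 0.002 and 0.008 m and ((y of cock_flat in the frame of tray between 0.052 and 0.092 m and y of cock_edge in the frame of tray between -0.092 and -0.052 m) or (y of cock_flat in the frame of tray between -0.092 and -0.052 m and y of cock_edge in the frame of tray between 0.052 and 0.092 m)) and distance of cock_sample from where it was at the start of the episode below 0.02 m); the robot touches nothing.
It fails at once if cock_flat let go of more than about 5 cm up (height (world z) of cock_flat above 0.09 m and contact force between the fingers and cock_flat below 0.02 N).
It fails at once if cock_edge let go of more than about 5 cm up (height (world z) of cock_edge above 0.09 m and contact force between the fingers and cock_edge below 0.02 N).
It fails at once if sample cock moved 20 mm or more (distance of cock_sample from where it was at the start of the episode above 0.02 m).
It fails at once if wheel, hammer, jar or holding block moved more than 40 mm (distance of any of great_wheel, strike_hammer, collet_jar, holding_block from where it was at the start of the episode above 0.04 m).
It also fails if it takes over 64 s, if anything falls off the work surface, if the arm or the gripper's body presses on something with over 40 N, if the wrist force passes 120 N, or if a joint passes its speed limit or range.

## Working session

There is one attempt and no reset: what is moved stays moved. The work goes in short steps, Python scripts to look and compute and a shell command to move; the robot and the scene stay as the last step left them, time stands still between calls to the robot, and variables do not carry over. Pictures are saved under pics/ and viewed, about 8 in all and at most 12, crops included, and the job is handed in when it is done.

```bash
mkdir -p pics; cat > h.py <<'E'
import numpy as np, cv2
from workcell import monitor, cams, order
from scipy.spatial.transform import Rotation as R
def shot(name):
    o=monitor.get_obs(); c=cams.camera(name)
    K=np.array([[c['fx'],0,c['cx']],[0,c['fy'],c['cy']],[0,0,1]])
    if name=='wrist':
        T=np.eye(4); T[:3,3]=o['ee_pos']; T[:3,:3]=R.from_euler('xyz',o['tcp_rot'],degrees=True).as_matrix()
        T=T@c['tool_from_camera']
    else:
        Rm=cv2.Rodrigues(np.array(c['rvec'],float))[0]; T=np.eye(4); T[:3,:3]=Rm.T; T[:3,3]=-Rm.T@np.array(c['tvec'],float).ravel()
    c['K']=K;c['T']=T; return c
def cloud(c):
    h,w=c['depth'].shape; v,u=np.mgrid[:h,:w]; d=c['depth']
    p=np.stack([(u-c['cx'])/c['fx']*d,(v-c['cy'])/c['fy']*d,d],-1)
    return p@c['T'][:3,:3].T+c['T'][:3,3]
def ray(c,uv,z):
    uv=np.atleast_2d(np.array(uv,float)); d=np.c_[(uv[:,0]-c['cx'])/c['fx'],(uv[:,1]-c['cy'])/c['fy'],np.ones(len(uv))]@c['T'][:3,:3].T
    o=c['T'][:3,3]; return o+d*((z-o[2])/d[:,2])[:,None]
def save(img,n): cv2.imwrite('pics/'+n,img[...,::-1])
E
python3 - <<'E'
from h import *
import pickle
print(monitor.get_obs())
a=shot('top');b=shot('scene')
pickle.dump((a,b),open('s0.pkl','wb'))
save(a['img'],'top0.png');save(b['img'],'scene0.png')
print(a['T'],b['T'],a['fx'],b['fx'])
E
```

```text
{'time': 0.0, 'q': array([-7.37391141e+01,  5.01197211e+00,  1.00339243e+01,  9.51006026e+01,
        1.41897443e-03,  8.99984422e+01]), 'qd': array([ 0.1315847 , -0.0085273 ,  0.05296875, -0.02501978,  0.06561785,
        0.03980552]), 'joint_efforts': array([-6.57541641e-04, -5.20393932e+01,  4.64794886e+01,  1.63213816e-02,
       -1.79579052e-05,  3.19165827e-05]), 'ee_pos': array([ 0.15394447, -0.52776069,  0.22626997]), 'tcp_rot': array([-1.79921350e+02, -1.42111149e-03,  1.62624418e+01]), 'wrist_force': array([ 0.55761801, -0.93797943,  0.12018376]), 'torque': array([0.02547194, 0.00342766, 0.01407474]), 'opening': 0.0853871562468246}
[[ 0.09665467 -0.97427221  0.20359653  0.34787655]
 [-0.99530244 -0.09575231  0.01430187 -0.12207756]
 [ 0.00556092 -0.20402246 -0.97895041  1.00799223]
 [ 0.          0.          0.          1.        ]] [[-0.84481589  0.42402506 -0.32632631  0.88723628]
 [ 0.53499169  0.65988627 -0.52757369  0.4673906 ]
 [-0.00836622 -0.62028451 -0.78433229  0.89147353]
 [ 0.          0.          0.          1.        ]] 483.81394451820483 403.7760681817034
```

View pics/top0.png

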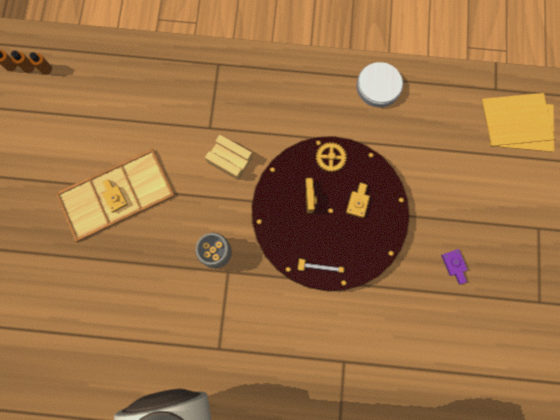

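View pics/scene0.png

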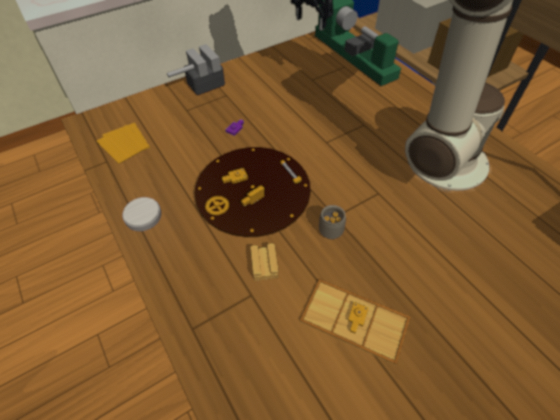

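The top view shows the turntable (331,213), a flat cock (358,203), an edge-standing cock (311,195), the wheel (331,156) and the hammer (321,267). It also shows the tray with the sample (115,197), the holding block (229,155), the jar (212,250) and the purple look-alike (456,266).

Things that could be taken for the cock: the brass flat one (358,203), the brass edge one (311,195), the sample (115,197, leave), the purple one (456,266, leave). I choose the first two and will check them in a crop.

```bash
python3 - <<'E'
from h import *
import pickle
a,b=pickle.load(open('s0.pkl','rb'))
P=cloud(a); hsv=cv2.cvtColor(a['img'],cv2.COLOR_RGB2HSV)
def rep(n,u0,u1,v0,v1,zmin,ztop):
    m=np.zeros(P.shape[:2],np.uint8); s=(slice(v0,v1),slice(u0,u1))
    m[s]=((P[s][...,2]>zmin)).astype(np.uint8)
    m2=np.zeros_like(m); m2[s]=((hsv[s][...,2]>90)&(hsv[s][...,1]>90)).astype(np.uint8)
    for k,mm in(('depth',m),('col',m2)):
        cs=cv2.findContours(mm,cv2.RETR_EXTERNAL,cv2.CHAIN_APPROX_NONE)[0]
        if not cs: continue
        c=max(cs,key=cv2.contourArea); W=ray(a,c.reshape(-1,2),ztop)
        r=cv2.minAreaRect((W[:,:2]*1000).astype(np.float32))
        mk=np.zeros_like(m); cv2.drawContours(mk,[c],-1,1,-1); q=P[mk>0]; 
        print(n,k,np.round(r[0],1),np.round(r[1],1),round(r[2],1),'mean',np.round(q.mean(0)*1000,1),'zpct',np.round(np.percentile(q[:,2],[5,50,95])*1000,1), 'cornersmm',np.round(cv2.boxPoints(r)).astype(int).tolist())
rep('flat',340,376,178,222,.030,.036)
rep('edge',300,322,172,218,.030,.060)
rep('tray',50,185,140,250,.0045,.009)
rep('sample',95,135,172,220,.012,.017)
rep('wheel',312,350,138,174,.027,.028)
rep('hammer',292,350,255,278,.028,.034)
rep('jar',190,235,230,270,.05,.072)
rep('block',203,258,132,180,.02,.036)
print('disc',P[230,330], 'bench',P[300,150],P[100,150])
i=cv2.resize(a['img'][120:300,240:420],(600,600),interpolation=cv2.INTER_CUBIC)
t=cv2.resize(a['img'][140:250,50:190],(0,0),fx=1.42,fy=1.42)
i2=cv2.resize(b['img'][140:250,190:320],(0,0),fx=1.5,fy=1.5,interpolation=cv2.INTER_CUBIC)
o=np.zeros((600,800,3),np.uint8);o[:,:600]=i;o[:t.shape[0],600:600+t.shape[1]]=t;o[250:250+i2.shape[0],600:600+i2.shape[1]]=i2
save(o,'crop0.png')
E
```

```text
flat depth [ 588.3 -266.9] [36.3 69.2] 79.1 mean [ 580.6 -264.6   43.9] zpct [34.  37.2 43.4] cornersmm [[551, -278], [619, -291], [626, -256], [558, -242]]
flat col [ 588.6 -267.7] [40.  71.8] 79.1 mean [ 582.2 -265.9   41.4] zpct [25.  36.8 42.8] cornersmm [[550, -281], [620, -294], [628, -255], [557, -241]]
edge depth [ 581.1 -166.6] [70.5 18.1] 4.9 mean [ 580.  -164.9   58.9] zpct [39.9 58.9 63.3] cornersmm [[545, -161], [547, -179], [617, -173], [615, -155]]
edge col [ 582.3 -166.8] [72.6 20.8] 8.2 mean [ 583.5 -165.6   54. ] zpct [24.  53.  63.1] cornersmm [[545, -162], [548, -182], [620, -172], [617, -151]]
tray depth [554.8 246.3] [122.6 226.3] 31.6 mean [553.3 245.4  11.8] zpct [ 3.3  6.9 17.8] cornersmm [[443, 311], [562, 118], [666, 182], [548, 375]]
tray col [556.6 242.9] [237.8 299.4] 5.7 mean [555.5 239.8   7.7] zpct [-1.4  2.6 11.4] cornersmm [[424, 380], [453, 82], [690, 106], [660, 404]]
sample depth [551.8 248.5] [69.4 38.4] 34.5 mean [545.6 239.9  29.5] zpct [14.3 18.4 25.4] cornersmm [[512, 245], [534, 213], [591, 252], [570, 284]]
sample col [550.4 241.7] [106.6 
[... 761 characters left out ...]
   15.2] [64.3 66.2] 5.6 mean [452.1  16.7  61.7] zpct [45.3 55.4 74.4] cornersmm [[416, 45], [422, -21], [486, -15], [480, 51]]
jar col [451.   15.5] [76.1 87.5] 5.6 mean [455.   20.8  34.2] zpct [-1.  45.2 73.4] cornersmm [[409, 55], [417, -32], [493, -24], [485, 63]]
block depth [655.1  11.9] [82.8 65. ] 65.3 mean [654.2  11.9  34.9] zpct [20.9 34.7 39.5] cornersmm [[608, -12], [667, -39], [702, 36], [643, 63]]
block col [655.6   8.3] [103.3 115.3] 5.7 mean [661.3  10.1  17.1] zpct [-1.5  3.5 38.5] cornersmm [[599, 61], [610, -54], [713, -44], [701, 71]]
disc [ 0.51969033 -0.21453101  0.02431178] bench [ 3.43395481e-01  1.38932971e-01 -3.00386496e-04] [ 0.77833956  0.20573564 -0.00190495]
```

View pics/crop0.png

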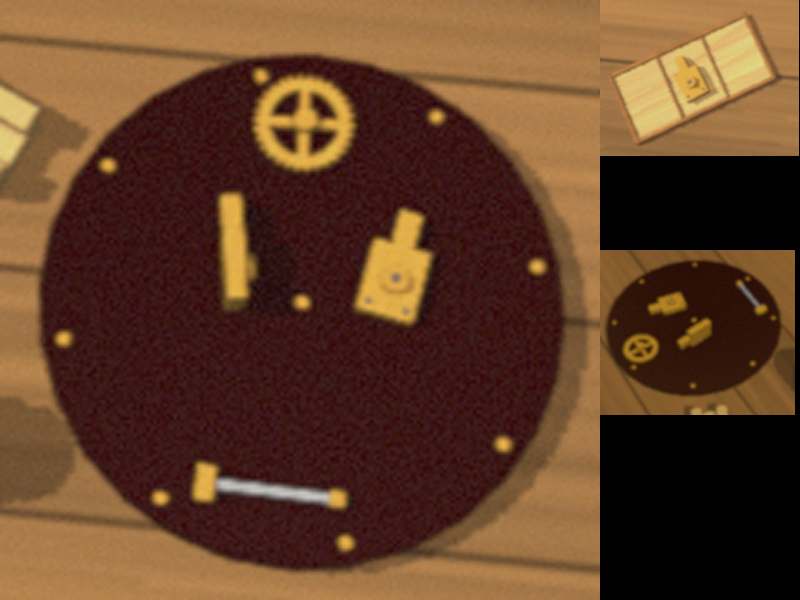

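The crop confirms it. The flat cock is at crop (397,275), boss up, with its tab pointing up (+x). The edge cock is at (235,250), with its boss to the right (-y) and its tab up. The measured sizes fit: 69x36 mm with its top at 36–37 mm, 70x18 mm with its top at 60 mm, and a tray of 122x226 mm. Next I go above the flat cock.

```bash
cat > to.py <<'E'
import sys; from h import *
# usage: to.py x y z yaw (mm, deg): remaining shift in tool axes and turn about tool z
x,y,z,w=map(float,sys.argv[1:5]); o=monitor.get_obs(); Rm=R.from_euler('xyz',o['tcp_rot'],degrees=True)
d=Rm.inv().apply(np.array([x,y,z])-o['ee_pos']*1000)
T=R.from_euler('xyz',[180,0,w],degrees=True)
print('t',round(o['time'],2),'tcp',np.round(o['ee_pos']*1000,1),np.round(o['tcp_rot'],1),'F',np.round(o['wrist_force'],1),'open',round(o['opening']*1000,1),'shift',np.round(d,1),'turn',np.round((Rm.inv()*T).as_rotvec(degrees=True),1))
E
python3 -m handwheel '[[0.0343,-0.0096,0,0,0,0],[0.0343,-0.0096,0,0,0,0],[0.0343,-0.0096,0,0,0,0],[0.0343,-0.0096,0,0,0,0],[0.0343,-0.0096,0,0,0,0],[0.0343,-0.0096,0,0,0,0],[0.0343,-0.0096,0,0,0,0],[0.0343,-0.0096,0,0,0,0]]' 0.2 40
python3 -m handwheel '[[0.0343,-0.0096,0,0,0,0],[0.0343,-0.0096,0,0,0,0],[0.0343,-0.0096,0,0,0,0],[0.0343,-0.0096,0,0,0,0],[0.0343,-0.0096,0,0,0,0],[0.0343,-0.0096,0,0,0,0],[0,0,0,0,0,6.8],[0,0,0,0,0,6.8]]'
python3 -m handwheel '[[0,0,0.01,0,0,6.8],[0,0,0.02,0,0,6.7],[0,0,0.02,0,0,0],[0,0,0.02,0,0,0],[0,0,0,0,0,0],[0,0,0,0,0,0],[0,0,0,0,0,0],[0,0,0,0,0,0]]'
python3 to.py 577 -264 43 -10.8
python3 - <<'E'
from h import *
c=shot('wrist'); save(c['img'],'w1.png'); np.save('w1d.npy',c['depth'])
P=cloud(c); T=c['T']; print(T.round(3))
z=P[...,2]; hsv=cv2.cvtColor(c['img'],cv2.COLOR_RGB2HSV)
m=((z>.030)&(z<.05)&(np.hypot(P[...,0]-.577,P[...,1]+.264)<.07)).astype(np.uint8)
cs=cv2.findContours(m,cv2.RETR_EXTERNAL,cv2.CHAIN_APPROX_NONE)[0]; k=max(cs,key=cv2.contourArea)
W=ray(c,k.reshape(-1,2),.036)[:,:2]*1000; r=cv2.minAreaRect(W.astype(np.float32)); print(r,cv2.boxPoints(r).round(1).tolist())
E
```

```text
time: 0.77
ee_pos: [0.3971, -0.3761, 0.2267]
tcp_rot: [-180.0, 0.0, 16.3]
wrist_force: [-1.2, -0.5, 1.2]
opening: 0.051
time: 1.43
ee_pos: [0.5788, -0.2628, 0.2254]
tcp_rot: [-179.9, 0.1, 2.5]
wrist_force: [-0.6, -0.4, -0.0]
opening: 0.051
time: 2.1
ee_pos: [0.5779, -0.2648, 0.1587]
tcp_rot: [180.0, -0.1, -10.8]
wrist_force: [0.4, 0.1, 0.1]
opening: 0.0512
t 2.1 tcp [ 577.9 -264.8  158.7] [ 1.80e+02 -1.00e-01 -1.08e+01] F [0.4 0.1 0.1] open 51.2 shift [ -1.3  -0.7 115.7] turn [ 0.  -0.1 -0. ]
[[-0.189 -0.94  -0.284  0.65 ]
 [-0.982  0.181  0.055 -0.279]
 [-0.     0.289 -0.957  0.307]
 [ 0.     0.     0.     1.   ]]
((589.4207153320312, -268.3951416015625), (35.93222427368164, 67.41253662109375), 78.97056579589844) [[552.9000244140625, -279.6000061035156], [619.0999755859375, -292.5], [625.9000244140625, -257.20001220703125], [559.7999877929688, -244.3000030517578]]
```

View pics/w1.png

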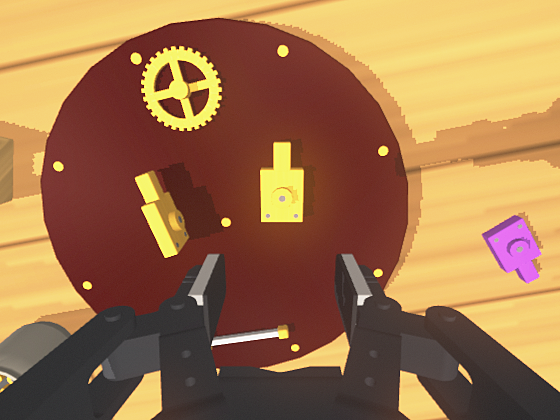

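The wrist view shows the flat cock at (282,198), squared up between the fingers, and the fingertips at about (213,257) and (347,257). From the depth I'll get the real tip offset at this opening.

```bash
python3 - <<'E'
from h import *
c=shot('wrist'); P=cloud(c); o=monitor.get_obs(); t=o['ee_pos']
Q=R.from_euler('xyz',o['tcp_rot'],degrees=True).inv().apply((P-t).reshape(-1,3)).reshape(P.shape)*1000
for u0,u1 in((190,228),(332,372)):
    q=Q[250:345,u0:u1].reshape(-1,3); q=q[(q[:,2]<40)&(q[:,2]>-30)&(abs(q[:,1])<80)]; print(len(q),np.percentile(q,[0,1,5,50,95,99,100],axis=0).round(1).tolist())
# y extent of finger near the tip
q=Q[245:420].reshape(-1,3); q=q[(q[:,2]>-25)&(q[:,2]<40)&(abs(q[:,1])<80)]
for z in range(-20,24,4):
    s=q[(q[:,2]>=z)&(q[:,2]<z+4)]
    if len(s): print(z,len(s),np.sort(s[:,1])[[0,-1]].round(1), abs(s[:,1]).min().round(1), np.percentile(s[:,0],[1,99]).round(1))
E
python3 to.py 579 -266 100 -11
```

```text
877 [[-11.8, -38.5, -30.0], [-11.2, -37.6, -29.8], [-9.4, -36.3, -29.0], [6.4, -25.8, -21.3], [10.6, -25.4, -11.3], [10.8, -25.3, -9.0], [11.2, -25.2, -8.2]]
903 [[-12.0, 25.3, -30.0], [-11.0, 25.4, -29.8], [-9.3, 25.5, -29.0], [6.2, 26.0, -21.6], [10.5, 37.0, -11.6], [10.8, 38.3, -9.2], [10.9, 39.2, -7.1]]
-20 377 [-38.9  38.9] 25.2 [-11.3  10.8]
-16 258 [-37.2  37.7] 25.3 [-10.9  10.9]
-12 123 [-32.1  32.1] 25.3 [-10.6  10. ]
-8 1 [25.9 25.9] 25.9 [-5.8 -5.8]
t 2.2 tcp [ 577.8 -264.8  158.4] [ 1.80e+02 -1.00e-01 -1.08e+01] F [-0.5 -0.1 -0.4] open 51.7 shift [ 1.3  0.9 58.4] turn [ 0.  -0.1  0.2]
```

```bash
python3 - <<'E'
from h import *
c=shot('wrist'); M=np.linalg.inv(c['tool_from_camera']); 
for p in[(11,25.5,17),(-11,25.5,17),(11,25.5,5),(11,25.5,-9),(-11,25.5,-9)]:
    q=M@np.r_[np.array(p)/1000,1]; print(p,(c['K']@q[:3]/q[2])[:2].round(1), q.round(3))
P=cloud(c); print('col347', [(v,round(float(c['depth'][v,349]),3)) for v in range(225,290,5)])
print(np.round(c['tool_from_camera'],3))
E
```

```text
(11, 25.5, 17) [327.6 228.9] [0.025 0.012 0.176 1.   ]
(-11, 25.5, 17) [326.  266.4] [0.025 0.033 0.182 1.   ]
(11, 25.5, 5) [330.9 237.5] [0.025 0.016 0.164 1.   ]
(11, 25.5, -9) [335.4 249.3] [0.025 0.02  0.151 1.   ]
(-11, 25.5, -9) [333.2 291.9] [0.025 0.041 0.157 1.   ]
col347 [(225, 0.3), (230, 0.302), (235, 0.302), (240, 0.304), (245, 0.304), (250, 0.307), (255, 0.147), (260, 0.142), (265, 0.136), (270, 0.133), (275, 0.13), (280, 0.126), (285, 0.122)]
[[-0.001 -0.957 -0.291  0.074]
 [ 1.    -0.    -0.001  0.   ]
 [ 0.001 -0.291  0.957 -0.148]
 [ 0.     0.     0.     1.   ]]
```

By the wrist camera, the tips end about 9 mm behind the TCP at this opening. The text says 17 mm ahead. I'll descend to a height that is safe either way and then feel for the disc in small steps.

```bash

python3 -m handwheel '[[0.0013,0.001,0.02,0,0,0],[0,0,0.02,0,0,0],[0,0,0.02,0,0,0],[0,0,0.02,0,0,0],[0,0,0.02,0,0,0],[0,0,0.013,0,0,0],[0,0,0,0,0,0],[0,0,0,0,0,0]]'
python3 to.py 579 -266 43 -11
python3 -m handwheel '[[0,0,0.001,0,0,0],[0,0,0,0,0,0],[0,0,0.001,0,0,0],[0,0,0,0,0,0],[0,0,0,0,0,0],[0,0,0,0,0,0],[0,0,0,0,0,0],[0,0,0,0,0,0]]'
python3 - <<'E'
from h import *
c=shot('wrist'); save(c['img'],'w2.png')
E
```

```text
time: 2.92
ee_pos: [0.5784, -0.2657, 0.0442]
tcp_rot: [-180.0, 0.0, -10.8]
wrist_force: [-0.8, -0.2, 0.9]
opening: 0.051
t 2.92 tcp [ 578.4 -265.7   44.2] [-180.     0.   -10.8] F [-0.8 -0.2  0.9] open 51.0 shift [0.7 0.2 1.2] turn [-0.   0.   0.2]
time: 3.58
ee_pos: [0.5785, -0.2657, 0.042]
tcp_rot: [-180.0, -0.0, -10.8]
wrist_force: [-0.0, 0.4, -0.8]
opening: 0.0512
```

View pics/w2.png

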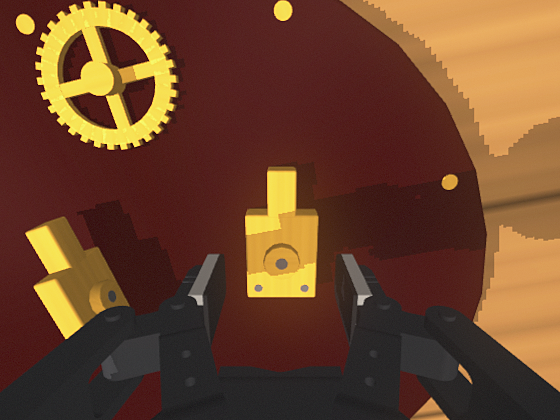

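The view confirms it: the tips at (216,256) and (345,256) are still well above the block, because the finger gap is 2.5 px/mm and the cock 2.0 px/mm. I go on down, feeling.

```bash

python3 -m handwheel '[[0,0,0.002,0,0,0],[0,0,0.002,0,0,0],[0,0,0.002,0,0,0],[0,0,0.002,0,0,0],[0,0,0.001,0,0,0],[0,0,0.001,0,0,0],[0,0,0,0,0,0],[0,0,0,0,0,0]]'
python3 - <<'E'
from h import *
c=shot('wrist'); P=cloud(c); o=monitor.get_obs(); print(o['wrist_force'],o['ee_pos'])
for u0,u1 in((185,226),(334,374)):
    q=P[250:345,u0:u1].reshape(-1,3); d=c['depth'][250:345,u0:u1].ravel(); q=q[(d>0)&(d<.152)&(q[:,2]>.03)]; print(np.percentile(q[:,2],[0,.5,2])*1000)
E
```

```text
time: 4.3
ee_pos: [0.5784, -0.2657, 0.0319]
tcp_rot: [-180.0, 0.0, -10.8]
wrist_force: [0.1, -0.4, 0.2]
opening: 0.0512
[0.18758784 0.41886889 0.32823595] [ 0.57848903 -0.26574046  0.0320602 ]
[41.67721442 43.53743231 45.55318071]
[41.68952009 43.5830995  45.54012901]
```

```bash

python3 -m handwheel '[[0,0,0.002,0,0,0],[0,0,0.002,0,0,0],[0,0,0.002,0,0,0],[0,0,0.002,0,0,0],[0,0,0.0015,0,0,0],[0,0,0,0,0,0],[0,0,0,0,0,0],[0,0,0,0,0,0]]'
python3 -m handwheel '[[0,0,0,0,0,0],[0,0,0,0,0,0],[0,0,0,0,0,0],[0,0,0,0,0,0],[0,0,0,0,0,0],[0,0,0,0,0,0],[0,0,0,0,0,0],[0,0,0,0,0,0]]' -0.5 40
python3 - <<'E'
from h import *
c=shot('wrist'); P=cloud(c); o=monitor.get_obs(); print(o['wrist_force'],o['ee_pos'])
save(c['img'],'w3.png')
for u0,u1 in((190,245),(315,372)):
    q=P[235:345,u0:u1].reshape(-1,3); d=c['depth'][235:345,u0:u1].ravel(); 
    T=R.from_euler('xyz',o['tcp_rot'],degrees=True).inv().apply(q-o['ee_pos'])*1000
    s=(d>0)&(abs(T[:,1])>19.5)&(T[:,2]<5)&(abs(T[:,0])<13);print(s.sum(),np.percentile(T[s][:,2],[50,98,99.5,100]))
E
```

```text
time: 5.02
ee_pos: [0.5785, -0.2658, 0.0226]
tcp_rot: [180.0, -0.0, -10.8]
wrist_force: [-0.4, -0.3, 0.1]
opening: 0.0514
time: 5.68
ee_pos: [0.5786, -0.2658, 0.0229]
tcp_rot: [180.0, -0.0, -10.8]
wrist_force: [-0.2, 0.6, 4.3]
opening: 0.0346
[-1.33196647 -0.233378    6.00884094] [ 0.57865241 -0.26585551  0.02291254]
3207 [-21.27848208  -0.94814351  -0.62052085   0.51926527]
3404 [-20.96686157  -0.87053455  -0.51029693   0.16097786]
```

View pics/w3.png

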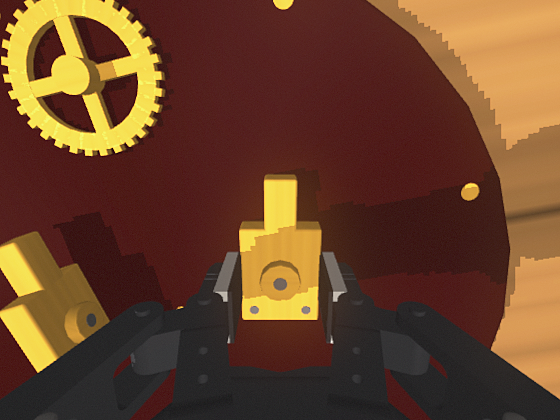

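The wrist view shows the jaws on the block's sides at (236,290) and (325,290). The fingers swung down about 9 mm as they closed and now touch the disc: tip at TCP level, +4 to 6 N. The tray needs the tips above the cock's underside, so I regrip 6 mm higher.

```bash

python3 -m handwheel '[[0,0,0,0,0,0],[0,0,0,0,0,0],[0,0,0,0,0,0],[0,0,-0.003,0,0,0],[0,0,-0.003,0,0,0],[0,0,0,0,0,0],[0,0,0,0,0,0],[0,0,0,0,0,0]]' 0.1
python3 -m handwheel '[[0,0,0,0,0,0],[0,0,0,0,0,0],[0,0,0,0,0,0],[0,0,0,0,0,0],[0,0,0,0,0,0],[0,0,0,0,0,0],[0,0,0,0,0,0],[0,0,0,0,0,0]]' -0.5 60
python3 -m handwheel '[[0,0,-0.002,0,0,0],[0,0,-0.004,0,0,0],[0,0,-0.006,0,0,0],[0,0,-0.008,0,0,0],[0,0,-0.01,0,0,0],[0,0,-0.01,0,0,0],[0,0,0,0,0,0],[0,0,0,0,0,0]]'
python3 - <<'E'
from h import *
c=shot('wrist'); P=cloud(c); o=monitor.get_obs(); print(o['wrist_force'],o['ee_pos'])
save(c['img'],'w4.png')
for u,v in((280,250),(270,310),(290,310),(280,190)):
    T=R.from_euler('xyz',o['tcp_rot'],degrees=True).inv().apply(P[v,u]-o['ee_pos'])*1000; print(u,v,P[v,u].round(4),T.round(1))
E
```

```text
time: 6.4
ee_pos: [0.5785, -0.2658, 0.0286]
tcp_rot: [180.0, -0.0, -10.8]
wrist_force: [-0.6, -0.2, 0.1]
opening: 0.0471
time: 7.07
ee_pos: [0.5785, -0.2659, 0.0289]
tcp_rot: [180.0, -0.0, -10.8]
wrist_force: [-1.3, 0.5, 5.4]
opening: 0.0329
time: 7.73
ee_pos: [0.579, -0.266, 0.0697]
tcp_rot: [180.0, -0.1, -10.8]
wrist_force: [0.2, -0.3, -1.5]
opening: 0.0326
[-1.01880968 -0.09995981 -1.98951837] [ 0.57863049 -0.26583505  0.06878842]
280 250 [ 0.5889 -0.2682  0.0776] [10.6  0.3 -8.8]
270 310 [ 0.5582 -0.2573  0.0769] [-21.7  -4.6  -8.2]
290 310 [ 0.5574 -0.267   0.0784] [-20.7   5.2  -9.7]
280 190 [ 0.6169 -0.2735  0.0781] [39.1  0.4 -9.3]
```

View pics/w4.png

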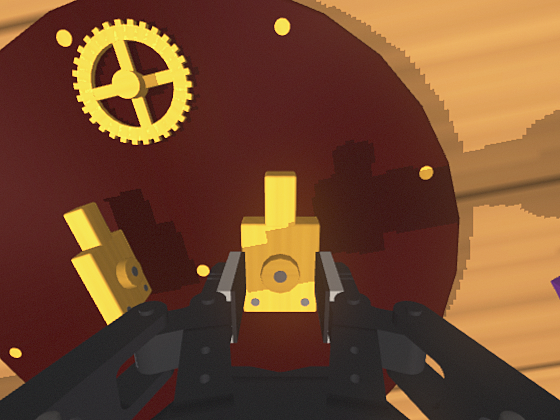

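```bash
for b in "517 307" "593 185"; do python3 to.py $b 100 31.6; done
```

```text
t 7.78 tcp [ 578.6 -265.8   68.8] [180.   -0.  -10.8] F [-1.  -0.1 -2. ] open 32.7 shift [-168.2 -551.   -31.4] turn [  0.   -0.  -42.4]
t 7.78 tcp [ 578.6 -265.8   68.8] [180.   -0.  -10.8] F [-1.  -0.1 -2. ] open 32.7 shift [ -70.7 -445.5  -31.3] turn [  0.   -0.  -42.4]
```

It is held: block level, -2 N, lifted 40 mm with the tool. The edge cock at (105,265) and the wheel at (133,82) are undisturbed. I carry it above jar height to the far bay.

```bash

python3 -m handwheel '[[0,0,-0.01,0,0,0],[0,0,-0.015,0,0,0],[0,0,-0.015,0,0,0],[0,0,-0.015,0,0,0],[-0.003,-0.010,-0.01,0,0,0],[-0.006,-0.020,0,0,0,0],[-0.009,-0.029,0,0,0,0],[-0.011,-0.034,0,0,0,0]]'
python3 -m handwheel '[[-0.011,-0.034,0,0,0,0],[-0.011,-0.034,0,0,0,0],[-0.011,-0.034,0,0,0,0],[-0.011,-0.034,0,0,0,0],[-0.011,-0.034,0,0,0,0],[-0.011,-0.034,0,0,0,0],[-0.011,-0.034,0,0,0,0],[-0.011,-0.034,0,0,0,0]]'
python3 -m handwheel '[[-0.011,-0.034,0,0,0,0],[-0.011,-0.034,0,0,0,0],[-0.011,-0.034,0,0,0,0],[-0.010,-0.030,0,0,0,0],[-0.006,-0.020,0,0,0,0],[0,0,0,0,0,-3],[0,0,0,0,0,-5],[0,0,0,0,0,-6]]'
python3 -m handwheel '[[0,0,0,0,0,-6],[0,0,0,0,0,-6],[0,0,0,0,0,-6],[0,0,0,0,0,-6],[0,0,0,0,0,-4.4],[0,0,0,0,0,0],[0,0,0,0,0,0],[0,0,0,0,0,0]]'
python3 to.py 508 301 30 31.6
python3 - <<'E'
from h import *
c=shot('wrist'); save(c['img'],'w5.png')
P=cloud(c); z=P[...,2]; print(c['T'][:3,3])
E
```

```text
time: 8.45
ee_pos: [0.567, -0.1683, 0.1334]
tcp_rot: [180.0, 0.0, -10.9]
wrist_force: [-0.4, 1.3, -1.9]
opening: 0.0324
time: 9.12
ee_pos: [0.5059, 0.0086, 0.1406]
tcp_rot: [-175.4, 0.1, -1.6]
wrist_force: [0.2, 0.4, -1.0]
opening: 0.0322
time: 9.78
ee_pos: [0.4583, 0.077, 0.1568]
tcp_rot: [-172.2, -1.9, 18.7]
wrist_force: [0.4, 0.0, -2.0]
opening: 0.0325
time: 10.45
ee_pos: [0.4585, 0.0767, 0.1566]
tcp_rot: [-174.0, -5.3, 46.5]
wrist_force: [0.2, -0.5, -1.0]
opening: 0.0327
t 10.45 tcp [458.5  76.7 156.6] [-174.    -5.3   46.5] F [ 0.2 -0.5 -1. ] open 32.7 shift [ 184.3 -102.6  155.9] turn [-6.7 -4.5 15.2]
[0.51048971 0.1099058  0.30976174]
```

View pics/w5.png

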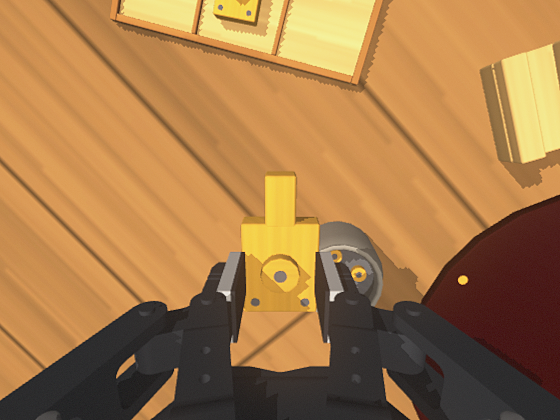

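The cock is still held and level in the jaws, but the wrist tilted and fell short: a joint was limited. I check the joints.

```bash
python3 - <<'E'
from h import *
o=monitor.get_obs(); print(o['q'].round(1), o['qd'].round(2))
E
```

```text
[  4.5  -7.7 -10.5  87.3   8.  137.7] [-0.07  0.01  0.03 -0.02 -0.05 -0.54]
```

yaw = q1 − q6 + 180, so q6 hit its 180° limit. In the near bay (593,185) this grasp needs q6≈165, so this cock goes there. I'll grasp the other one half a turn round.

```bash

python3 -m handwheel '[[0,0,0,-1.7,-1.1,3.8],[0,0,0,-1.7,-1.1,3.8],[0,0,0,-1.7,-1.1,3.8],[0,0,0,-1.6,-1.2,3.8],[0,0,0,0,0,0],[0.01,-0.0014,0,0,0,0],[0.02,-0.0027,0,0,0,0],[0.025,-0.0034,0,0,0,0]]'
python3 -m handwheel '[[0.025,-0.0034,0,0,0,0],[0.025,-0.0034,0,0,0,0],[0.025,-0.0034,0,0,0,0],[0.02,-0.0027,0,0,0,0],[0.01,-0.0014,0,0,0,0],[0,0,0,0,0,0],[0,0,0,0,0,0],[0,0,0,0,0,0]]'
python3 to.py 584 179 30 31.6
python3 - <<'E'
from h import *
c=shot('wrist'); save(c['img'],'w6.png'); print(monitor.get_obs()['q'].round(1))
for n in('top',):
    a=shot(n); P=cloud(a); Z=P[...,2]
    m=((Z>.0045)&(Z<.02)); 
E
```

```text
time: 11.17
ee_pos: [0.502, 0.1121, 0.1569]
tcp_rot: [-180.0, -0.1, 31.8]
wrist_force: [-0.1, -1.2, -2.4]
opening: 0.0327
time: 11.83
ee_pos: [0.5829, 0.1789, 0.1563]
tcp_rot: [-180.0, -0.0, 31.7]
wrist_force: [-0.3, -0.1, -2.0]
opening: 0.0328
t 11.83 tcp [582.9 178.9 156.3] [-180.    -0.    31.7] F [-0.3 -0.1 -2. ] open 32.8 shift [  0.9   0.5 126.3] turn [-0.  -0.   0.1]
[ 17.1  12.3  10.5  88.2   0.  165.3]
```

View pics/w6.png

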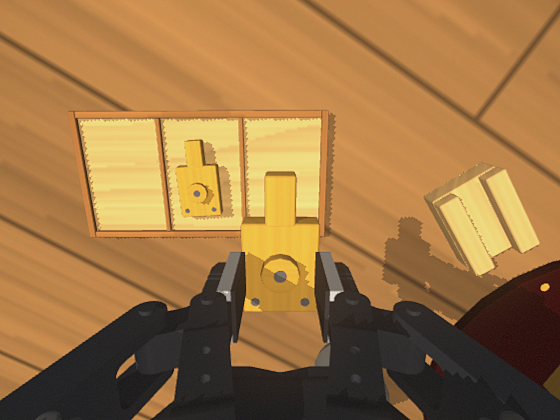

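The wrist view shows the empty near bay, inner far corners at about (245,118) and (322,118), tray edges parallel to the image. The sample's tab points up, the same way as the held one's. I measure the bay from those corners.

```bash
python3 - <<'E'
from h import *
c=shot('wrist'); o=monitor.get_obs()
def T(uv,z): return (R.from_euler('xyz',o['tcp_rot'],degrees=True).inv().apply(ray(c,uv,z)-o['ee_pos'])*1000).round(1)
print('outer corners',T([(72,112),(330,111),(92,237)],.009).tolist())
print('world',(ray(c,[(72,112),(330,111),(92,237)],.009)*1000).round(1).tolist())
print('bay inner',T([(245,118),(322,118)],.009).tolist())
# held block: edges by depth-plane at top of block
P=cloud(c); Q=R.from_euler('xyz',o['tcp_rot'],degrees=True).inv().apply((P-o['ee_pos']).reshape(-1,3)).reshape(P.shape)*1000
m=(abs(Q[...,2]+8.5)<3)&(abs(Q[...,1])<15)&(abs(Q[...,0])<70); q=Q[m]; print('held',np.percentile(q,[.5,50,99.5],axis=0).round(1).tolist())
for u in (250,280,310): print([Q[v,u].round(1).tolist() for v in (245,300)])
E
python3 to.py 584 179 30 31.6
```

```text
outer corners [[68.3, -178.4, 147.9], [69.0, 42.8, 148.0], [-46.9, -180.2, 147.8]]
world [[547.4, 366.5, 9.0], [664.2, 178.7, 9.0], [448.4, 307.5, 9.0]]
bay inner [[63.2, -30.3, 148.0], [63.2, 36.1, 148.0]]
held [[-22.4, -14.8, -10.6], [12.0, -0.2, -7.5], [44.5, 14.8, -5.8]]
[[12.6, -13.9, -7.8], [-16.3, -14.7, -7.4]]
[[12.9, -0.2, -8.6], [-16.6, -0.2, -7.0]]
[[12.8, 13.5, -8.1], [-16.0, 14.2, -8.0]]
t 11.98 tcp [582.9 178.8 156.9] [ 1.80e+02 -1.00e-01  3.17e+01] F [-0.4  1.1 -1.7] open 32.6 shift [  0.9   0.4 126.9] turn [ 0.  -0.1  0.1]
```

```bash

python3 -m handwheel '[[0,0.003,0.01,0,0,0],[0,0,0.02,0,0,0],[0,0,0.025,0,0,0],[0,0,0.025,0,0,0],[0,0,0.025,0,0,0],[0,0,0.02,0,0,0],[0,0,0.01,0,0,0],[0,0,0,0,0,0]]'
python3 -m handwheel '[[0,0,0.003,0,0,0],[0,0,0.002,0,0,0],[0,0,0.001,0,0,0],[0,0,0.001,0,0,0],[0,0,0,0,0,0],[0,0,0,0,0,0],[0,0,0,0,0,0],[0,0,0,0,0,0]]'
python3 to.py 584 179 9.1 31.6
```

```text
time: 12.65
ee_pos: [0.5831, 0.1759, 0.0186]
tcp_rot: [-180.0, 0.2, 31.7]
wrist_force: [-0.2, -0.4, -2.0]
opening: 0.0325
time: 13.32
ee_pos: [0.585, 0.1767, 0.0148]
tcp_rot: [180.0, -0.0, 31.7]
wrist_force: [1.0, -1.0, -2.5]
opening: 0.0323
t 13.32 tcp [585.  176.7  14.8] [180.   -0.   31.7] F [ 1.  -1.  -2.5] open 32.3 shift [ 0.4 -2.4  5.7] turn [ 0.  -0.   0.1]
```

```bash

python3 -m handwheel '[[0,0,0.001,0,0,0],[0,0,0.001,0,0,0],[0,0,0.001,0,0,0],[0,0,0.001,0,0,0],[0,0,0,0,0,0],[0,0,0,0,0,0],[0,0,0,0,0,0],[0,0,0,0,0,0]]'
python3 -m handwheel '[[0,0,0.0005,0,0,0],[0,0,0,0,0,0],[0,0,0.0005,0,0,0],[0,0,0,0,0,0],[0,0,0,0,0,0],[0,0,0,0,0,0],[0,0,0,0,0,0],[0,0,0,0,0,0]]'
```

```text
time: 13.98
ee_pos: [0.5849, 0.1767, 0.0106]
tcp_rot: [180.0, -0.0, 31.7]
wrist_force: [0.2, -0.6, -2.2]
opening: 0.0321
time: 14.65
ee_pos: [0.5849, 0.1767, 0.01]
tcp_rot: [180.0, -0.1, 31.7]
wrist_force: [-1.8, -1.3, 4.7]
opening: 0.032
```

It has touched down (+4.7 N). I release gently, rise and look.

```bash

python3 -m handwheel '[[0,0,0,0,0,0],[0,0,0,0,0,0],[0,0,0,0,0,0],[0,0,-0.003,0,0,0],[0,0,-0.005,0,0,0],[0,0,-0.01,0,0,0],[0,0,-0.02,0,0,0],[0,0,-0.03,0,0,0]]' 0.0
python3 -m handwheel '[[0,0,-0.03,0,0,0],[0,0,-0.03,0,0,0],[-0.01,0,-0.01,0,0,0],[-0.02,0,0,0,0,0],[-0.02,0,0,0,0,0],[0,0,0,0,0,0],[0,0,0,0,0,0],[0,0,0,0,0,0]]' -1
cat > meas.py <<'E'
from h import *
c=shot('wrist'); P=cloud(c); import sys; save(c['img'],sys.argv[1])
def blob(cx,cy,rad,zlo,zhi,zt):
    m=((P[...,2]>zlo)&(P[...,2]<zhi)&(np.hypot(P[...,0]-cx,P[...,1]-cy)<rad)&(c['depth']>.16)).astype(np.uint8)
    m=cv2.morphologyEx(m,cv2.MORPH_OPEN,np.ones((3,3),np.uint8))
    k=max(cv2.findContours(m,cv2.RETR_EXTERNAL,cv2.CHAIN_APPROX_NONE)[0],key=cv2.contourArea)
    r=cv2.minAreaRect((ray(c,k.reshape(-1,2),zt)[:,:2]*1000).astype(np.float32))
    print(np.round(r[0],1),np.round(r[1],1),round(r[2],1),cv2.boxPoints(r).round(1).tolist(),'z',np.percentile(P[m>0][:,2]*1000,[5,25,50,75,95]).round(1))
E
python3 - p1.png <<'E'
exec(open('meas.py').read())
blob(.585,.177,.07,.0125,.03,.017); blob(.548,.241,.06,.0125,.03,.017)
E
```

```text
time: 15.32
ee_pos: [0.5836, 0.1763, 0.0768]
tcp_rot: [-180.0, 0.2, 31.7]
wrist_force: [-0.0, -1.1, -0.3]
opening: 0.0429
time: 15.98
ee_pos: [0.5426, 0.1505, 0.1479]
tcp_rot: [180.0, -0.1, 31.7]
wrist_force: [0.1, 0.5, 0.0]
opening: 0.0003
[594.1 183. ] [67.2 36. ] 31.7 [[556.0999755859375, 180.6999969482422], [575.0, 150.10000610351562], [632.0999755859375, 185.3000030517578], [613.2000122070312, 216.0]] z [16.5 17.4 17.9 18.5 23.9]
[553.8 247.2] [67.8 36.8] 35.0 [[515.4000244140625, 242.8000030517578], [536.5, 212.6999969482422], [592.0999755859375, 251.5], [571.0, 281.70001220703125]] z [16.5 17.4 17.9 18.5 23.9]
```

View pics/p1.png

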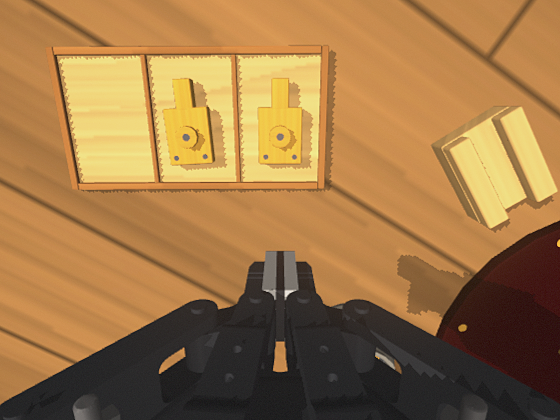

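The near-bay cock lies flat (block top 17–18 mm) at yaw 31.7° and centred, beside the sample, which is unmoved ((280,137) vs (188,135)). Next is the edge cock: I go behind its boss side with the fingers shut and half a turn round.

```bash

python3 -m handwheel '[[-0.008,0.016,0,0,0,0],[-0.016,0.0318,0,0,0,0],[-0.016,0.0318,0,0,0,0],[-0.016,0.0318,0,0,0,0],[-0.016,0.0318,0,0,0,0],[-0.016,0.0318,0,0,0,0],[-0.016,0.0318,0,0,0,0],[-0.016,0.0318,0,0,0,0]]'
python3 -m handwheel '[[-0.016,0.0318,0,0,0,0],[-0.016,0.0318,0,0,0,0],[-0.008,0.016,0,0,0,0],[0,0,0,0,0,-6.95],[0,0,0,0,0,-6.95],[0,0,0,0,0,-6.95],[0,0,0,0,0,-6.95],[0,0,0,0,0,-6.95]]'
python3 -m handwheel '[[0,0,0,0,0,-6.95],[0,0,0,0,0,-6.95],[0,0,0,0,0,-6.95],[0,0,0,0,0,-6.95],[0,0,0,0,0,-6.95],[0,0,0,0,0,-6.95],[0,0,0,0,0,-6.95],[0,0,0,0,0,-6.95]]'
python3 -m handwheel '[[0,0,0,0,0,-6.95],[0,0,0,0,0,-6.95],[0,0,0,0,0,-6.95],[0,0,0,0,0,-6.95],[0,0,0,0,0,-6.95],[0,0,0,0,0,-6.95],[0,0,0,0,0,-6.95],[0,0,0,0,0,-6.95]]'
python3 -m handwheel '[[0,0,0,0,0,-6.9],[0,0,0,0,0,0],[0,0,0,0,0,0],[0,0,0,0,0,0],[0,0,0,0,0,0],[0,0,0,0,0,0],[0,0,0,0,0,0],[0,0,0,0,0,0]]'
python3 to.py 574 -205 70 185
python3 - w7.png <<'E'
exec(open('meas.py').read())
o=monitor.get_obs(); print(o['q'].round(1))
Q=R.from_euler('xyz',o['tcp_rot'],degrees=True).inv().apply((P-o['ee_pos']).reshape(-1,3)).reshape(P.shape)*1000
s=(abs(Q[...,1])<20)&(Q[...,2]>-20)&(Q[...,2]<30)&(abs(Q[...,0])<15); q=Q[s]; print('tip',np.percentile(q[:,2],[90,98,99.5]).round(1),np.percentile(q[q[:,2]>0],[1,99],axis=0).round(1).tolist())
try: blob(.58,-.166,.06,.054,.066,.060)
except Exception as e: print(e)
a=shot('top');A=cloud(a)
m=((A[...,2]>.05)&(A[...,2]<.07)&(np.hypot(A[...,0]-.58,A[...,1]+.166)<.05)); print(m.sum(),(A[m].mean(0)*1000).round(1))
E
```

```text
time: 16.7
ee_pos: [0.566, -0.1173, 0.1473]
tcp_rot: [180.0, -0.0, 31.7]
wrist_force: [0.8, 0.9, -0.4]
opening: 0.0002
time: 17.37
ee_pos: [0.574, -0.2045, 0.147]
tcp_rot: [180.0, -0.0, 66.8]
wrist_force: [0.1, -0.2, 0.2]
opening: 0.0
time: 18.03
ee_pos: [0.574, -0.2043, 0.147]
tcp_rot: [180.0, -0.0, 122.4]
wrist_force: [0.4, -0.0, 0.0]
opening: 0.0002
time: 18.7
ee_pos: [0.574, -0.2043, 0.147]
tcp_rot: [180.0, 0.0, 178.0]
wrist_force: [0.4, 0.7, -0.3]
opening: 0.0004
time: 19.37
ee_pos: [0.5734, -0.2044, 0.1476]
tcp_rot: [-180.0, 0.0, -175.5]
wrist_force: [-0.5, -0.1, 0.1]
opening: 0.0002
t 19.37 tcp [ 573.4 -204.4  147.6] [-180.     0.  -175.5] F [-0.5 -0.1  0.1] open 0.2 shift [-0.5 -0.7 77.6] turn [-0.   0.  -0.5]
[-19.6  12.2   9.3  87.1   0.  -24.2]Traceback (most recent call last):
  File "<stdin>", line 4, in <module>
    return _quantile_unchecked(
        a, q, axis, out, overwrite_input, method, keepdims, weights)
    return _ureduce(a,
                    func=_quantile_ureduce_func,
    ...<5 lines>...
                    overwrite_input=overwrite_input,
                    method=method)
    r = func(a, **kwargs)
    result = _quantile(arr,
                       quantiles=q,
    ...<2 lines>...
                       out=out,
                       weights=wgt)
    slices_having_nans = np.isnan(arr[-1, ...])
                                  ~~~^^^^^^^^^
IndexError: index -1 is out of bounds for axis 0 with size 0
```

```bash
python3 - w7.png <<'E'
exec(open('meas.py').read())
o=monitor.get_obs()
Q=R.from_euler('xyz',o['tcp_rot'],degrees=True).inv().apply((P-o['ee_pos']).reshape(-1,3)).reshape(P.shape)*1000
s=(abs(Q[...,1])<25)&(Q[...,2]>-40)&(Q[...,2]<30)&(abs(Q[...,0])<25)&(c['depth']>0); q=Q[s]; print('tip',len(q),np.percentile(q[:,2],[50,90,98,100]).round(1))
for z in range(-40,20,5):
    t=q[(q[:,2]>=z)&(q[:,2]<z+5)]
    if len(t): print(z,len(t),t.min(0).round(1),t.max(0).round(1))
try: blob(.58,-.166,.06,.054,.066,.060)
except Exception as e: print(e)
a=shot('top');A=cloud(a)
m=((A[...,2]>.05)&(A[...,2]<.07)&(np.hypot(A[...,0]-.58,A[...,1]+.166)<.05)); print(m.sum(),(A[m].mean(0)*1000).round(1))
E
```

```text
tip 2037 [-26.2 -14.2 -10.2  -8.1]
-40 290 [  6.9 -13.8 -40. ] [ 12.4  13.4 -35. ]
-35 439 [  6.8 -13.7 -35. ] [ 12.4  13.3 -30. ]
-30 395 [  6.7 -13.7 -30. ] [ 12.8  13.3 -25.1]
-25 350 [  6.5 -13.9 -25. ] [ 12.5  13.3 -20. ]
-20 310 [  6.7 -13.8 -20. ] [ 12.4  13.4 -15. ]
-15 215 [  6.8 -12.9 -15. ] [ 12.2  12.  -10. ]
-10 38 [ 10.8  -6.4 -10. ] [11.9  6.4 -8.1]
[ 574.4 -168.2] [47.5 11.9] 7.3 [[550.0999755859375, -165.3000030517578], [551.7000122070312, -177.10000610351562], [598.7999877929688, -171.0], [597.2000122070312, -159.1999969482422]] z [57.7 60.4 60.9 61.4 62. ]
0 [nan nan nan]<stdin>:11: RuntimeWarning: Mean of empty slice.
  ret = um.true_divide(
```

The standing cock's block top is measured at (574,-168), 47.5x11.9 mm, yaw 7.3°, z 60. The visible tips are 8 mm behind the TCP. I set the tips near its top and push towards +y.

```bash

python3 -m handwheel '[[-0.005,0,0.012,0,0,-1],[0,0,0.02,0,0,-1],[0,0,0.02,0,0,-1],[0,0,0.02,0,0,0],[0,0,0.016,0,0,0],[0,0,0.008,0,0,0],[0,0,0.003,0,0,0],[0,0,0,0,0,0]]'
python3 -m handwheel '[[0,0.004,0,0,0,0],[0,0.004,0,0,0,0],[0,0.003,0,0,0,0],[0,0.002,0,0,0,0],[0,0.002,0,0,0,0],[0,0.002,0,0,0,0],[0,0.002,0,0,0,0],[0,0.002,0,0,0,0]]'
python3 -m handwheel '[[0,0.0015,0,0,0,0],[0,0.0015,0,0,0,0],[0,0.0015,0,0,0,0],[0,0.0015,0,0,0,0],[0,0.0015,0,0,0,0],[0,0.0015,0,0,0,0],[0,0.0015,0,0,0,0],[0,0.0015,0,0,0,0]]'
python3 - w8.png <<'E'
exec(open('meas.py').read())
try: blob(.58,-.160,.06,.054,.066,.060)
except Exception as e: print(e)
E
```

```text
time: 20.18
ee_pos: [0.5782, -0.2038, 0.0478]
tcp_rot: [180.0, -0.0, -172.4]
wrist_force: [0.1, -0.1, 0.2]
opening: -0.0001
time: 20.85
ee_pos: [0.5758, -0.1831, 0.0488]
tcp_rot: [-180.0, 0.1, -172.4]
wrist_force: [-0.5, -0.1, 1.8]
opening: 0.0001
time: 21.52
ee_pos: [0.5747, -0.1717, 0.0501]
tcp_rot: [-179.9, 0.1, -172.5]
wrist_force: [-2.0, -1.3, 11.3]
opening: -0.0002
max() iterable argument is empty
```

View pics/w8.png

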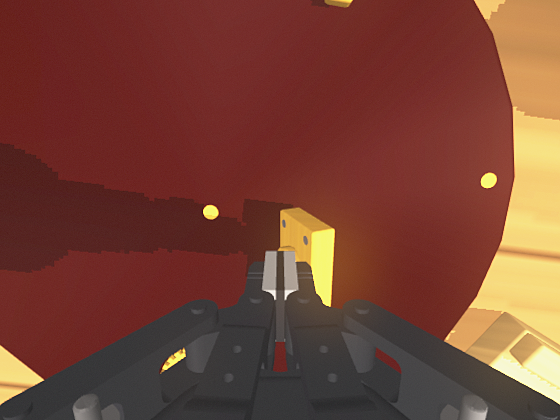

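The view shows the boss-side face at (295,225) coming into sight and the fingertip by the boss at (280,250), with the force mostly upward. I check the block's tilt from the depth.

```bash
python3 - <<'E'
from h import *
c=shot('wrist');P=cloud(c); hsv=cv2.cvtColor(c['img'],cv2.COLOR_RGB2HSV)
for v in (212,218,225,232,240,248,270,290):
    print(v,[(u,(P[v,u]*1000).round(0).astype(int).tolist()) for u in (284,292,300,312,322,330)])
o=monitor.get_obs();print(o['ee_pos'],o['wrist_force'],o['torque'].round(2))
E
```

```text
212 [(284, [553, -172, 33]), (292, [552, -168, 34]), (300, [552, -164, 33]), (312, [553, -157, 26]), (322, [553, -151, 25]), (330, [552, -147, 25])]
218 [(284, [555, -172, 36]), (292, [552, -168, 43]), (300, [551, -165, 44]), (312, [551, -159, 43]), (322, [556, -151, 25]), (330, [556, -146, 26])]
225 [(284, [559, -171, 37]), (292, [555, -168, 45]), (300, [552, -165, 52]), (312, [551, -160, 53]), (322, [550, -155, 54]), (330, [560, -145, 25])]
232 [(284, [563, -171, 36]), (292, [559, -168, 45]), (300, [555, -165, 53]), (312, [552, -160, 61]), (322, [551, -156, 61]), (330, [552, -152, 58])]
240 [(284, [567, -170, 37]), (292, [563, -167, 44]), (300, [560, -164, 52]), (312, [555, -160, 62]), (322, [555, -155, 59]), (330, [555, -151, 59])]
248 [(284, [566, -171, 48]), (292, [566, -167, 48]), (300, [564, -163, 52]), (312, [559, -159, 61]), (322, [559, -154, 60]), (330, [560, -150, 57])]
270 [(284, [563, -171, 77]), (292, [562, -168, 78]), (300, [566, -164, 69]), (312, [570, -157, 61]), (322, [569, -153, 61]), (330, [571, -148, 58])]
290 [(284, [562, -172, 94]), (292, [562, -169, 94]), (300, [561, -166, 95]), (312, [566, -160, 85]), (322, [580, -151, 60]), (330, [581, -146, 57])]
[ 0.57470598 -0.17151897  0.0501961 ] [-2.88971548 -0.75132784 10.65683516] [-0.2   0.45 -0.01]
```

It leans about 25° and is toppling as intended. I go on, easing up a little.

```bash

python3 -m handwheel '[[0,0.0015,-0.001,0,0,0],[0,0.0015,-0.001,0,0,0],[0,0.0015,-0.001,0,0,0],[0,0.0015,-0.001,0,0,0],[0,0.0015,0,0,0,0],[0,0.0015,0,0,0,0],[0,0.0015,0,0,0,0],[0,0.0015,0,0,0,0]]'
python3 - w9.png <<'E'
exec(open('meas.py').read())
for z in ((.054,.066,.06),(.030,.05,.036)):
  try: blob(.58,-.145,.06,*z)
  except Exception as e: print(e)
E
```

```text
time: 22.28
ee_pos: [0.5724, -0.1592, 0.0523]
tcp_rot: [180.0, 0.0, -172.4]
wrist_force: [-0.4, -0.1, 0.4]
opening: -0.0
max() iterable argument is empty
[ 572.2 -143.3] [49.7 35.7] 7.5 [[545.2999877929688, -128.89999389648438], [549.9000244140625, -164.1999969482422], [599.2000122070312, -157.6999969482422], [594.5, -122.4000015258789]] z [35.4 36.5 37.1 37.7 43.2]
```

The force has dropped and it lies flat: top at 36–37 mm, 35.7 mm wide. I rise above it, open, and measure it.

```bash

python3 -m handwheel '[[0,0,-0.01,0,0,0],[0,0,-0.02,0,0,0],[0,0,-0.02,0,0,0],[0,0,-0.02,0,0,0],[0,0.005,-0.02,0,0,0],[0,0.01,-0.01,0,0,0],[0.02,0,0,0,0,0],[0,0,0,0,0,0]]' 0.2
python3 - w10.png <<'E'
exec(open('meas.py').read())
blob(.58,-.145,.065,.030,.05,.036)
m=(P[...,2]>.0395)&(P[...,2]<.046)&(np.hypot(P[...,0]-.57,P[...,1]+.1435)<.03)&(c['depth']>.16); print('boss',m.sum(),(P[m].mean(0)*1000).round(1))
E
python3 to.py 570.4 -143.5 29 187.5
```

```text
time: 23.0
ee_pos: [0.5493, -0.1466, 0.1539]
tcp_rot: [-180.0, 0.1, -172.4]
wrist_force: [-1.6, 0.4, -0.3]
opening: 0.0514
[ 582.  -142.2] [69.4 35.9] 7.6 [[545.2000122070312, -128.89999389648438], [549.9000244140625, -164.60000610351562], [618.7000122070312, -155.39999389648438], [614.0, -119.80000305175781]] z [35.8 36.6 37.1 37.7 43.1]
boss 344 [ 571.3 -143.6   42.9]
t 23.05 tcp [ 550.1 -146.7  153.3] [-1.800e+02  1.000e-01 -1.724e+02] F [0.8 0.2 0.3] open 51.3 shift [-20.4   0.5 124.3] turn [-0.   0.1  0.1]
```

Boss up at (571,-144), 69x36 mm, tab to +x. I grasp it as before (TCP z 29 mm).

```bash

python3 -m handwheel '[[-0.01,0,0.005,0,0,0],[-0.011,0.0005,0.015,0,0,0],[0,0,0.02,0,0,0],[0,0,0.02,0,0,0],[0,0,0.02,0,0,0],[0,0,0.02,0,0,0],[0,0,0.014,0,0,0],[0,0,0.006,0,0,0]]'
python3 -m handwheel '[[0,0,0.003,0,0,0],[0,0,0.001,0,0,0],[0,0,0,0,0,0],[0,0,0,0,0,0],[0,0,0,0,0,0],[0,0,0,0,0,0],[0,0,0,0,0,0],[0,0,0,0,0,0]]'
python3 to.py 571 -143.6 29 187.5
```

```text
time: 23.72
ee_pos: [0.5709, -0.1432, 0.029]
tcp_rot: [179.9, -0.2, -172.4]
wrist_force: [-0.8, 0.6, 0.9]
opening: 0.0513
time: 24.38
ee_pos: [0.5717, -0.1439, 0.0289]
tcp_rot: [-180.0, 0.1, -172.4]
wrist_force: [-0.7, 0.4, -0.2]
opening: 0.0512
t 24.38 tcp [ 571.7 -143.9   28.9] [-1.800e+02  1.000e-01 -1.724e+02] F [-0.7  0.4 -0.2] open 51.2 shift [ 0.6  0.4 -0.1] turn [-0.   0.1  0.1]
```

```bash

python3 -m handwheel '[[0,0,0,0,0,0],[0,0,0,0,0,0],[0,0,0,0,0,0],[0,0,0,0,0,0],[0,0,0,0,0,0],[0,0,0,0,0,0],[0,0,0,0,0,0],[0,0,0,0,0,0]]' -0.5 60
python3 -m handwheel '[[0,0,-0.002,0,0,0],[0,0,-0.004,0,0,0],[0,0,-0.006,0,0,0],[0,0,-0.008,0,0,0],[0,0,-0.01,0,0,0],[0,0,-0.01,0,0,0],[0,0,0,0,0,0],[0,0,0,0,0,0]]'
python3 -m handwheel '[[0,0,-0.01,0,0,0],[0,0,-0.015,0,0,-3],[0,0,-0.02,0,0,-5],[0,0,-0.02,0,0,-5],[0,0,-0.01,0,0,-5],[0,0,0,0,0,-4],[0,0,0,0,0,-2],[0,0,0,0,0,0]]'
python3 to.py 509 298.5 148 211.6
python3 - <<'E'
from h import *
c=shot('wrist');P=cloud(c);o=monitor.get_obs();print(o['q'].round(1))
Q=R.from_euler('xyz',o['tcp_rot'],degrees=True).inv().apply((P-o['ee_pos']).reshape(-1,3)).reshape(P.shape)*1000
m=(abs(Q[...,2]+8.5)<4)&(abs(Q[...,1])<15)&(abs(Q[...,0])<70); q=Q[m]; print('held',m.sum(),np.percentile(q,[.5,50,99.5],axis=0).round(1).tolist())
A=np.c_[q[:,:2],np.ones(len(q))]; print('slopes',np.linalg.lstsq(A,q[:,2],rcond=None)[0])
E
```

```text
time: 25.05
ee_pos: [0.5716, -0.1438, 0.0293]
tcp_rot: [-180.0, 0.1, -172.4]
wrist_force: [-2.2, 1.7, 5.2]
opening: 0.0323
time: 25.72
ee_pos: [0.5721, -0.144, 0.0697]
tcp_rot: [-179.9, 0.1, -172.4]
wrist_force: [0.2, 0.3, -3.7]
opening: 0.0321
time: 26.38
ee_pos: [0.5714, -0.1439, 0.1439]
tcp_rot: [-180.0, 0.0, -148.3]
wrist_force: [0.1, -0.1, -2.9]
opening: 0.032
t 26.38 tcp [ 571.4 -143.9  143.9] [-180.     0.  -148.3] F [ 0.1 -0.1 -2.9] open 32.0 shift [-179.1  409.3   -4.2] turn [-0.   0.   0.1]
[-14.1   9.4   5.8  86.3   0.  -45.7]
held 5630 [[-44.0, -14.8, -12.2], [-0.6, 0.2, -7.7], [22.8, 14.9, -4.9]]
slopes [-6.34959993e-03  3.38885781e-03 -7.79405855e+00]
```

Held and level. I carry it over to the far bay.

```bash

python3 -m handwheel '[[-0.005,0.0115,0,0,0,0],[-0.01,0.023,0,0,0,0],[-0.0138,0.0315,0,0,0,0],[-0.0138,0.0315,0,0,0,0],[-0.0138,0.0315,0,0,0,0],[-0.0138,0.0315,0,0,0,0],[-0.0138,0.0315,0,0,0,0],[-0.0138,0.0315,0,0,0,0]]'
python3 -m handwheel '[[-0.0138,0.0315,0,0,0,0],[-0.0138,0.0315,0,0,0,0],[-0.0138,0.0315,0,0,0,0],[-0.0138,0.0315,0,0,0,0],[-0.0138,0.0315,0,0,0,0],[-0.01,0.023,0,0,0,0],[-0.005,0.011,0,0,0,0],[0,0,0,0,0,0]]'
python3 to.py 509 298.5 148 211.6
python3 - <<'E'
from h import *
c=shot('wrist'); P=cloud(c);o=monitor.get_obs();print(o['q'].round(1))
a=shot('top');b=shot('scene'); import pickle; pickle.dump((c,a,b,o),open('s1.pkl','wb')); save(c['img'],'w11.png')
Q=R.from_euler('xyz',o['tcp_rot'],degrees=True).inv().apply((P-o['ee_pos']).reshape(-1,3)).reshape(P.shape)*1000
# tray wood/rim visible: rim colour vs floor; print the row profiles in tool coords
hsv=cv2.cvtColor(c['img'],cv2.COLOR_RGB2HSV)
m=(P[...,2]>.0035)&(P[...,2]<.012)&(c['depth']>.2)
m=cv2.morphologyEx(m.astype(np.uint8),cv2.MORPH_OPEN,np.ones((5,5)))
cs=cv2.findContours(m,cv2.RETR_EXTERNAL,cv2.CHAIN_APPROX_NONE)[0]; k=max(cs,key=cv2.contourArea); print(cv2.boundingRect(k))
W=ray(c,k.reshape(-1,2),.009); T=R.from_euler('xyz',o['tcp_rot'],degrees=True).inv().apply(W-o['ee_pos'])*1000
print(np.percentile(T,[0,1,5,95,99,100],axis=0)[:,:2].round(1).tolist())
E
```

```text
time: 27.1
ee_pos: [0.5367, 0.0998, 0.1435]
tcp_rot: [-180.0, 0.0, -148.5]
wrist_force: [0.9, -0.4, -2.7]
opening: 0.0318
time: 27.77
ee_pos: [0.5079, 0.3075, 0.143]
tcp_rot: [180.0, -0.0, -148.3]
wrist_force: [-0.2, -0.8, -3.2]
opening: 0.0321
t 27.77 tcp [507.9 307.5 143. ] [ 180.    -0.  -148.3] F [-0.2 -0.8 -3.2] open 32.1 shift [ 3.8 -8.2 -5. ] turn [ 0.  -0.   0.1]
[31.1 10.1  6.4 86.4 -0.  -0.6]
(52, 136, 267, 128)
[[-67.5, -189.6], [-67.5, -189.5], [-66.5, -189.2], [49.5, 34.1], [49.6, 34.5], [49.6, 34.7]]
```

View pics/w11.png

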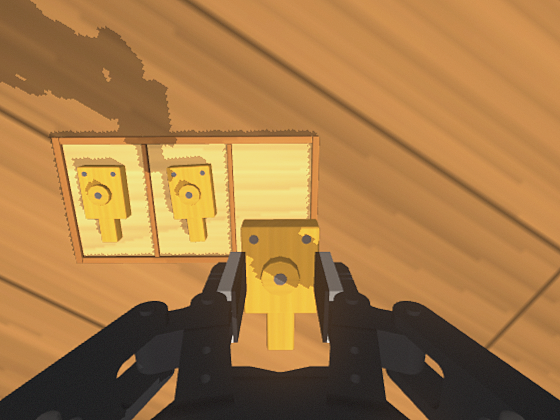

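The view shows the held cock at (280,280), tab pointing down like the sample (190,195) and the first cock (100,195). The far bay is at (272,180). The tray measures 117x224 mm, so I shift x +2.5, y −6 mm and lower.

```bash

python3 -m handwheel '[[0.0025,-0.006,0.01,0,0,0],[0,0,0.02,0,0,0],[0,0,0.025,0,0,0],[0,0,0.025,0,0,0],[0,0,0.02,0,0,0],[0,0,0.015,0,0,0],[0,0,0.008,0,0,0],[0,0,0,0,0,0]]'
python3 -m handwheel '[[0,0,0.002,0,0,0],[0,0,0.002,0,0,0],[0,0,0.001,0,0,0],[0,0,0.001,0,0,0],[0,0,0,0,0,0],[0,0,0,0,0,0],[0,0,0,0,0,0],[0,0,0,0,0,0]]'
python3 to.py 509 303 10 211.6
```

```text
time: 28.58
ee_pos: [0.5095, 0.2968, 0.0187]
tcp_rot: [-180.0, -0.1, -148.5]
wrist_force: [0.1, -0.3, -2.4]
opening: 0.0323
time: 29.25
ee_pos: [0.5102, 0.2986, 0.0147]
tcp_rot: [-180.0, 0.0, -148.4]
wrist_force: [-0.1, 0.1, -2.7]
opening: 0.0322
t 29.25 tcp [510.2 298.6  14.7] [-180.     0.  -148.4] F [-0.1  0.1 -2.7] open 32.2 shift [-1.3  4.4  4.7] turn [-0.  0. -0.]
```

```bash

python3 -m handwheel '[[0,0.002,0.001,0,0,0],[0,0,0.001,0,0,0],[0,0,0.001,0,0,0],[0,0,0.001,0,0,0],[0,0,0,0,0,0],[0,0,0,0,0,0],[0,0,0,0,0,0],[0,0,0,0,0,0]]'
python3 -m handwheel '[[0,0,0.0005,0,0,0],[0,0,0,0,0,0],[0,0,0.0005,0,0,0],[0,0,0,0,0,0],[0,0,0,0,0,0],[0,0,0,0,0,0],[0,0,0,0,0,0],[0,0,0,0,0,0]]'
```

```text
time: 29.92
ee_pos: [0.5092, 0.3002, 0.0105]
tcp_rot: [-180.0, 0.0, -148.4]
wrist_force: [0.0, -0.5, -2.5]
opening: 0.0318
time: 30.58
ee_pos: [0.5092, 0.3002, 0.0103]
tcp_rot: [-180.0, 0.1, -148.4]
wrist_force: [-3.7, -2.0, 6.7]
opening: 0.032
```

It has touched down at the same height as the first. I release, rise and check.

```bash

python3 -m handwheel '[[0,0,0,0,0,0],[0,0,0,0,0,0],[0,0,0,0,0,0],[0,0,-0.003,0,0,0],[0,0,-0.005,0,0,0],[0,0,-0.01,0,0,0],[0,0,-0.02,0,0,0],[0,0,-0.03,0,0,0]]' 0.0
python3 -m handwheel '[[0,0,-0.03,0,0,0],[0,0,-0.03,0,0,0],[-0.01,0,-0.02,0,0,0],[-0.03,0,-0.02,0,0,0],[-0.03,0,0,0,0,0],[-0.02,0,0,0,0,0],[0,0,0,0,0,0],[0,0,0,0,0,0]]'
python3 -m handwheel '[[-0.03,0,0,0,0,0],[-0.03,0,0,0,0,0],[-0.03,0,0,0,0,0],[0,0,0,0,0,0],[0,0,0,0,0,0],[0,0,0,0,0,0],[0,0,0,0,0,0],[0,0,0,0,0,0]]'
python3 - p2.png <<'E'
exec(open('meas.py').read())
o=monitor.get_obs()
for x,y in((.509,.300),(.585,.177),(.548,.241)):
  try: blob(x,y,.065,.0125,.03,.017)
  except Exception as e: print(e)
a=shot('top'); save(a['img'],'top2.png'); A=cloud(a)
for n,p,z0 in(('wheel',(.676,-.203),.027),('hammer',(.44,-.195),.028),('jar',(.452,.016),.05),('block',(.655,.012),.02)):
  m=(A[...,2]>z0)&(A[...,2]<.09)&(np.hypot(A[...,0]-p[0],A[...,1]-p[1])<.06); print(n,m.sum(),(A[m].mean(0)*1000).round(1))
s=np.hstack([cv2.resize(c['img'],(420,315)),cv2.resize(a['img'],(380,315))]); save(s,'fin.png')
E
```

```text
time: 31.25
ee_pos: [0.508, 0.2995, 0.0768]
tcp_rot: [-180.0, -0.2, -148.4]
wrist_force: [-0.6, 0.4, 0.1]
opening: 0.0426
time: 31.92
ee_pos: [0.586, 0.3475, 0.1773]
tcp_rot: [-180.0, -0.0, -148.4]
wrist_force: [0.1, 0.4, -1.0]
opening: 0.0426
time: 32.58
ee_pos: [0.6604, 0.3931, 0.1801]
tcp_rot: [-180.0, 0.2, -148.4]
wrist_force: [1.2, 0.7, 0.2]
opening: 0.0427
[537.7 317.7] [26.  35.5] 31.5 [[517.4000244140625, 326.1000061035156], [535.9000244140625, 295.79998779296875], [558.0, 309.3999938964844], [539.5, 339.6000061035156]] z [15.4 17.  17.6 18.2 18.9]
[612.7 194.7] [25.2 37.1] 31.5 [[592.2000122070312, 203.89999389648438], [611.5999755859375, 172.3000030517578], [633.0999755859375, 185.5], [613.7000122070312, 217.10000610351562]] z [14.5 16.9 17.5 18.1 18.9]
[572.4 259.8] [24.5 35.6] 31.5 [[552.5999755859375, 268.5], [571.2000122070312, 238.1999969482422], [592.0999755859375, 251.0], [573.5, 281.29998779296875]] z [14.4 16.8 17.5 18.1 19. ]
wheel 595 [ 672.  -203.2   29.3]
hammer 368 [ 443.4 -192.2   31.6]
jar 581 [450.1  14.7  63.6]
block 1078 [655.2  12.3  31.6]
```

The picture limit is reached, so the last check is by numbers from the top view.

```bash
python3 - <<'E'
from h import *
a=shot('top');P=cloud(a);print(monitor.get_obs()['time'],monitor.get_obs()['wrist_force'].round(1))
yaw=np.radians(31.6);ex=np.array([np.cos(yaw),np.sin(yaw)]);ey=np.array([-ex[1],ex[0]])
# tray centre from wrist corners and top view averaged
C=np.array([.556,.2445])
for n,x,y in(('A',.509,.300),('B',.585,.177),('S',.548,.241)):
    m=((P[...,2]>.0125)&(P[...,2]<.022)&(np.hypot(P[...,0]-x-.008,P[...,1]-y-.005)<.05)).astype(np.uint8)
    m=cv2.morphologyEx(m,cv2.MORPH_CLOSE,np.ones((7,7)))
    cs=cv2.findContours(m,cv2.RETR_EXTERNAL,cv2.CHAIN_APPROX_NONE)[0]
    if not cs: print(n,'none');continue
    k=max(cs,key=cv2.contourArea); W=ray(a,k.reshape(-1,2),.017)[:,:2]; r=cv2.minAreaRect((W*1000).astype(np.float32))
    q=P[(m>0)]; q=q[(q[:,2]>.013)&(q[:,2]<.0205)]
    d=q[:,:2]-np.array(r[0])/1000; lx=d@ex; ly=d@ey
    wid=[np.ptp(np.percentile(ly[s],[3,97]))*1000 for s in ((lx<-.015),(lx>.02))]
    sl=np.linalg.lstsq(np.c_[d,np.ones(len(d))],q[:,2],rcond=None)[0]
    t=np.array(r[0])/1000-C
    print(n,np.round(r[0],1),np.round(r[1],1),round(r[2],1),'widths rear/front',np.round(wid,1),'slope',sl[:2].round(3),'rect centre in tray',np.round([t@ex*1000,t@ey*1000],1))
E
```

```text
32.7333 [-0.   0.5 -0.8]
A [516.9 308. ] [69.4 40.5] 31.5 widths rear/front [34.2 13.7] slope [-0.008  0.015] rect centre in tray [-0.1 74.6]
B [592.8 183.8] [69.7 38.1] 30.6 widths rear/front [34.4 13.7] slope [-0.003  0.005] rect centre in tray [ -0.4 -70.9]
S [548.7 248.1] [71.7 46.2] 53.9 widths rear/front [33.6 13.7] slope [-0.006  0.011] rect centre in tray [-4.3  6.8]
```

```bash
python3 -c "
from workcell import order; print(order.job_done())"
```

```text
the job is handed in; nothing more can be done
None
```

Both loose cocks now lie in the outer bays, flat side down, boss up and tab towards the tray's +x. I handed the job in at about 33 s. No verdict is reported, so this rests on my own measurements.

- **Flat cock:** I gripped it across its 36 mm width and set it down in the near bay (−y). It was released only once contact was felt.
- **Edge cock:** I toppled it flat with the shut fingertips, then gripped it half a turn round and set it down in the far bay (+y) the same way.

Last checks, from the top and wrist cameras:

| | Origin along tray x | Off bay middle line (y) | Yaw (tray 31.6°) | Fitted slope |
|---|---|---|---|---|
| Near bay | about −11 mm | about 1 mm | 30.6–31.5° | under 0.01 |
| Far bay | about −11 mm | about 2.6 mm | 31.5° | about 0.015 |

- **Heights:** both block tops are at 17–18 mm, so their flat faces are at floor height.
- **Tabs:** both cocks are about 34 mm wide at the −x end and 14 mm at the +x end, so the tabs point the right way.
- **Sample and bystanders:** the sample, wheel, hammer, jar and holding block read within about 4 mm of their first positions.

What failed or disagreed:

- **First carry:** it stopped short and tilted because joint 6 hit its 180° limit. I corrected it with the cock still held, and swapped which bay it went to.
- **Fingertip position:** the wrist camera showed the tips about 8 mm behind the TCP, while the text says 17 mm ahead. I set the heights by feel instead.
- **Sample's last outline:** the final fit gave 72x46 mm and a yaw of 54°, so that reading is not good. The view after the first placing had it at 68x37 mm and 35°, as at the start.
- **Final picture:** I reached the viewing limit, so the last state was checked by numbers only.

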